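# Stand the gas cylinder up in its bench rack and close the keeper

### The arm

A 6-joint arm with a two-finger parallel gripper is mounted at the origin on a cart in front of the work surface, level with it; the furniture and walls round the work are solid. World frame = base frame: x ahead of the robot, y to its left, z up, the work surface at z = 0. Lengths are in m, angles in rad, forces in N, time in s.
With the tool pointing down it reaches from about 0.35 to 0.775 m from the base axis. Payload 5.5 kg.
Tool frame: the origin (TCP) lies midway between the tips of the shut fingers; the grasp point (between the pads) lies robot.grasp_offset behind it (robot.grasp_offset is the distance from the TCP to the grasp point, in m); z points along the fingers, y is the line along which they close (so a half turn about z gives the same grasp; the last joint's range is limited). The gripper opens to 85 mm and grips with 20 to 120 N. Pads are 22 mm wide; open, the fingers measure 114 mm over their backs; the gripper's body (76 mm by 85 mm) begins 54 mm behind the grasp point. The pads swing forward as they close: fully open they stand 13 mm farther back than shut.
Start: joints at [-1.249, 0.313, 0.046, 1.304, 0, 1.431], TCP at [0.256, -0.515, 0.231] pointing down, gripper open.
Joint ranges: [-2.76, 2.76], [-0.86, 1.69], [-1.03, 1.26], [-2.2, 2.34], [-1.47, 1.5], [-3.14, 3.14]. Speed limits (rad/s): [2.57, 2.57, 3.14, 3.14, 3.14, 3.14].

### API

Orientations are given as a unit quaternion [x, y, z, w].
In Python, from bench import robot gives the robot as it stands. The module is installed in compiled form; this text tells all that it offers. Calls block until the motion is done:
- robot.reach(position, orientation): joint-space move of the TCP to a pose.
- robot.movel(position, attitude=None, max_speed=0.15): straight line of the TCP; attitude=None keeps the orientation; max_speed is the mean speed in m/s.
- robot.move_j(angles): joint-space move.
- robot.let_go() and robot.close_gripper(strength=None): open the fingers fully, or close them until they stop; strength is the grip in N (None keeps the last).
- robot.sleep(seconds).
- robot.inverse_kinematics(position, orientation): joint angles nearest the present ones, or None.
- robot.state(): the state.
- robot.grab_frame(name): name is "side" or "top"; returns the picture (420x560x3 uint8, red, green, blue); there is no depth.
- robot.camera_info(name): a dict with "K" (3x3 intrinsics, pixels), "R" (3x3) and "t" (3): a world point X has camera coordinates R X + t. Camera axes: x right, y down, z forward; pixel columns grow to the right and rows downward; lengths in m; the calibration is good to about 2 mm. A picture is of the moment at which its call begins. camera_info takes no time and is no camera call.
A pose or a line that the arm cannot do raises robot.Unreachable and nothing moves.
- robot.hand_in(): hands the job in; it is judged then, once.
Trained networks look in the newest picture that a camera, given by its name, has taken for a name from the list of things; names that differ only in an ending like _2 or _b are one class to them, and where a whole thing is asked for, a point or a joint stands for the part that bears it (a point fixed in the world has none). Each returns a list of dicts, best first, with "score" (0 to 1); they miss things now and then, are a little off and sometimes report something else, mostly with a low value. They report only what shows in the picture. A call takes as long as a camera call.
- robot.recognise(query, camera): "point" ([x, y, z] in m, in world coordinates, good to about 4 mm: the middle of the surface that is visible of it).
The state is a dict: "time": time; "joints": joint angles; "joint_vel": joint speeds; "effort": joint torques, N m; "ee_pos": TCP position; "orientation": TCP orientation; "wrist_force": force on the tool from outside, world axes, zero at the start; "ft_torque": the same for the moment, N m; "finger_gap": finger opening in m; "finger_force": force on a finger pad.
Only numpy, scipy, OpenCV 4.12 (cv2) and the standard library are available. Lean on these libraries where they do the work, as an engineer would, in place of code of your own. Each camera call takes 0.05 s, during which the arm holds its last target. There are 200 camera calls.

### The job

Slide the lying blue gas cylinder along the bench into the open side of the grey rack until its foot butts squarely against the back plate, then tip it up on its foot by raising the red knob, so that it stands upright between the side cheeks with its side against the back plate. It is to be treated as a heavy cylinder: keep its foot on the bench all the time, do not carry it. Then swing the yellow keeper bar fully shut across the front of the standing cylinder, and leave the tape measure and the spray can where they are.

Things in the scene. Friction and masses are not known exactly. Their poses are not given: they have to be found in the camera images.
- rack: Grey steel rack fixed to the bench. Origin on the bench at the middle of the back plate's front face; -x points out of the open side, y across, z up. Back plate 100 wide, 115 high, face at x = 0. Two side cheeks, 58 high, reach out to x = -45 mm, inner faces at y = +38 and -38 mm; a catch reaches to x = -62 at y = -40, z 42 to 54 mm. The bench is the bay's floor.
- cylinder: Blue steel gas cylinder, 160 mm long, about 0.5 kg, loose, lying with its foot towards the rack. Origin in the middle of the flat foot face, +x along the axis to the knob. Barrel 49 mm thick from 16 to 90 mm. Two black hexagonal rings (at 0-16 and 90-104 mm), 52 mm across flats, 60 over corners, stop it rolling: lying, its axis is 26 mm up. Upright, its origin is at z = 0.
- foot (a point): The same point as the cylinder's origin. Butted square while lying it is at rack x = 0, y = 0. As the cylinder tips up, the foot's upper edge bears on the back plate and its lower edge slides out on the bench: raised by angle a, the knob is at rack x = -(145 cos a + 26 sin a), z = 145 sin a + 26 cos a mm; standing against the plate this point is at rack x = -26, z = 0.
- knob (a point): Centre of the red ball knob, 30 mm in diameter, on the cylinder's axis 145 mm from the foot face, on a brass neck 14 to 20 mm thick. Being a ball, it turns between fingers that pinch it across the rack's y, so the cylinder can tip up while the gripper keeps its direction.
- gate (a joint): Yellow keeper bar (6 mm thick, z 41 to 55 mm) swinging level on an upright hinge; slight friction, stays where left, about 0.5 N at the post moves it. 0 = shut across the front of the bay (its limit); grows as it opens, 2.6 to 2.9 rad at the start, limit 3.0. At value q the post is at hinge + 88 mm * (-sin q, -cos q) in rack x, y.
- gate_post (a point): Point on the axis of the upright round black post at the free end of the keeper bar, 100 mm above the bench; the post is 12 mm thick and rises from the bar to z = 112 mm. Push it, or pinch it from above.
- gate_hinge (a point): On the keeper's upright hinge axis, 48 mm above the bench, at rack x = -66, y = +45 mm; the hinge barrel is 16 mm thick, its top at z = 62 mm.
- tape_measure: Yellow tape measure, 39 x 69 x 64 mm, standing loose on the bench behind the rack; origin in the middle of its underside. Bystander.
- spray_can: White and green spray can with orange cap, 66 mm diameter, 189 mm high, standing loose on the bench; origin in the middle of its underside. Bystander.

How it is judged:
On the way, in this order (a step that is already met when the one before it is completed fails the run):
1. the lying cylinder's foot is butted against the back plate (within 10 mm), between the cheeks and square to the plate within 10 degrees (x of cylinder in the frame of rack above -0.01 m and angle between cylinder's own x axis and vertical above 1.4 rad and y of cylinder in the frame of rack between -0.016 and 0.016 m and angle between the x axis of cylinder and the x axis of rack, either way round below 0.18 rad), for 0.1 s.
2. the cylinder stands upright in the rack, its side against the back plate (within 12 mm), while the keeper is still open (angle between cylinder's own x axis and vertical below 0.08 rad and height (world z) of cylinder below 0.008 m and x of cylinder in the frame of rack between -0.038 and -0.016 m and y of cylinder in the frame of rack between -0.016 and 0.016 m and value of joint gate above 1 rad), for 0.2 s.
3. the keeper bar is shut (within 0.1 rad) in front of the standing cylinder (angle between cylinder's own x axis and vertical below 0.08 rad and height (world z) of cylinder below 0.008 m and x of cylinder in the frame of rack between -0.038 and -0.016 m and y of cylinder in the frame of rack between -0.016 and 0.016 m and value of joint gate below 0.1 rad), for 0.2 s.
At the end, for the whole second after the job is handed in: The cylinder stands at rest on its foot, upright within 4.5 degrees, between the cheeks (axis within 16 mm of the rack's middle), its side within 12 mm of the back plate, and the keeper bar is shut to within 0.1 rad (all of step 3 and linear speed of cylinder below 0.02 m/s and angular speed of cylinder below 0.1 rad/s); the robot touches nothing.
It fails at once if the cylinder is carried: the middle of its foot is more than 45 mm above the bench (lying it is at 26 mm, and lower when tipped) (height (world z) of cylinder above 0.045 m).
It fails at once if the tape measure is moved by more than 30 mm (distance of tape_measure from where it was at the start of the episode above 0.03 m).
It fails at once if the spray can is moved by more than 30 mm or tipped (distance of spray_can from where it was at the start of the episode above 0.03 m or angle between spray_can's own z axis and vertical above 0.4 rad).
It also fails if it takes over 69 s, if anything falls off the work surface, if the arm or the gripper's body presses on something with over 40 N, if the wrist force passes 120 N, or if a joint passes its speed limit or range.

## Working session

There is one attempt and no reset: what is moved stays moved. The work goes in short steps, each a Python script; the robot and the scene stay as the last script left them, time stands still between calls to the robot, and variables do not carry over. Pictures are saved under pics/ and viewed, at most 10 in all, crops included, and the job is handed in when it is done.

```bash
mkdir -p pics; python3 - <<'E'
from bench import robot
import cv2,numpy as np
for c in("top","side"):
    im=robot.grab_frame(c); cv2.imwrite(f"pics/{c}0.png",cv2.cvtColor(im,cv2.COLOR_RGB2BGR))
    i=robot.camera_info(c); print(c,np.round(i["K"],1).tolist(),np.round(i["R"],3).tolist(),np.round(i["t"],3).tolist())
    for q in("rack","cylinder","foot","knob","gate","gate_post","gate_hinge","tape_measure","spray_can"):
        print(q,[(np.round(d["point"],3).tolist(),round(d["score"],2)) for d in robot.recognise(q,c)[:2]])
s=robot.state();print(robot.grasp_offset,s["orientation"],s["time"],s["finger_gap"])
E
```

```text
top [[481.2, 0.0, 282.6], [0.0, 481.2, 211.4], [0.0, 0.0, 1.0]] [[-0.03, -0.999, -0.017], [-0.993, 0.032, -0.116], [0.117, 0.014, -0.993]] [-0.169, 0.563, 1.085]
rack [([0.535, -0.159, 0.012], 0.93)]
cylinder [([0.496, 0.02, 0.047], 0.86)]
foot [([0.497, 0.02, 0.043], 0.57)]
knob [([0.501, 0.019, 0.047], 0.68)]
gate [([0.614, -0.057, 0.052], 0.48)]
gate_post [([0.615, -0.059, 0.056], 0.58)]
gate_hinge [([0.532, -0.158, 0.016], 0.73)]
tape_measure []
spray_can [([0.63, -0.464, 0.169], 0.91)]
side [[419.2, 0.0, 283.9], [0.0, 419.2, 211.8], [0.0, 0.0, 1.0]] [[0.991, -0.13, -0.01], [-0.064, -0.422, -0.904], [0.114, 0.897, -0.427]] [-0.588, 0.05, 1.072]
rack [([0.523, -0.159, 0.057], 0.97), ([0.495, 0.04, 0.049], 0.47)]
cylinder [([0.494, 0.041, 0.049], 0.64)]
foot [([0.497, 0.037, 0.049], 0.54)]
knob [([0.492, 0.04, 0.047], 0.57)]
gate [([0.633, -0.053, 0.051], 0.69)]
gate_post [([0.633, -0.057, 0.054], 0.67)]
gate_hinge [([0.523, -0.16, 0.056], 0.97)]
tape_measure [([0.593, -0.4, 0.042], 0.92), ([0.636, -0.049, 0.052], 0.35)]
spray_can [([0.631, -0.508, 0.115], 0.63)]
0.0187 [ 9.73463617e-01  2.28841824e-01 -8.99579142e-06  7.16402990e-05] 1.0 0.08543029964439534
```

View pics/top0.png

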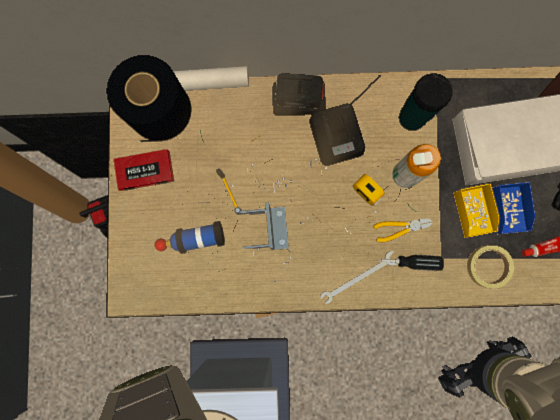

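View pics/side0.png

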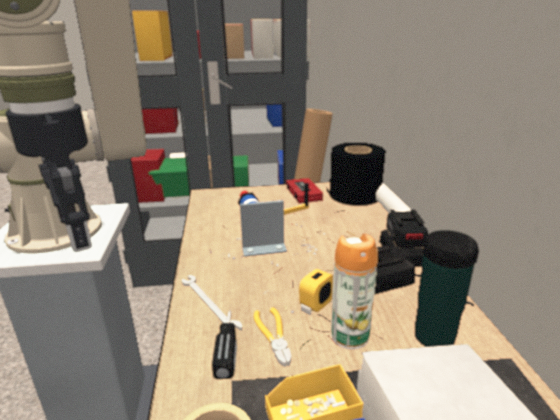

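The top view shows the cylinder lying from its foot at about (222,233) to its knob at (160,244). The rack opens to the left, with its back plate at about column 270. The keeper's hinge is at about (238,210) and its post at about (220,173). I'll zoom in for accuracy.

```bash
python3 - <<'E'
import cv2
im=cv2.imread("pics/top0.png")[160:265,145:300]
im=cv2.resize(im,None,fx=5,fy=5,interpolation=cv2.INTER_CUBIC)
for i in range(0,155,10): cv2.putText(im,str(145+i),(i*5,10),0,.35,(0,0,255));cv2.line(im,(i*5,12),(i*5,18),(0,0,255))
for j in range(0,105,10): cv2.putText(im,str(160+j),(0,j*5+4),0,.35,(0,0,255))
cv2.imwrite("pics/crop0.png",im)
E
```

```text
(no output)
```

View pics/crop0.png

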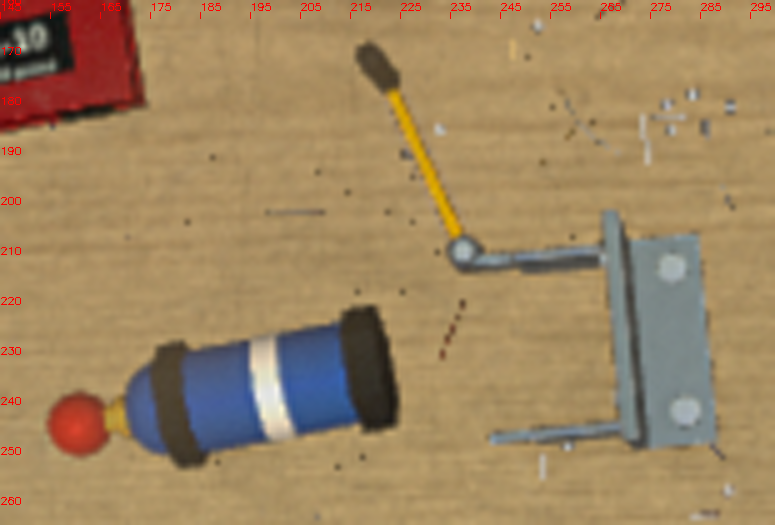

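```bash
cat > h.py <<'E'
from bench import robot
import numpy as np, cv2, json, os
from scipy.optimize import least_squares
from scipy.spatial.transform import Rotation as Ro
def proj(P,c):
    i=robot.camera_info(c);R,t,K=map(np.array,(i["R"],i["t"],i["K"]))
    q=(np.atleast_2d(P)@R.T+t)@K.T; return q[:,:2]/q[:,2:]
def ray(px,z,c="top"):
    i=robot.camera_info(c);R,t,K=map(np.array,(i["R"],i["t"],i["K"]))
    C=-R.T@t; d=R.T@np.linalg.solve(K,[px[0],px[1],1]); return C+d*(z-C[2])/d[2]
def rz(a): return np.array([[np.cos(a),-np.sin(a),0],[np.sin(a),np.cos(a),0],[0,0,1]])
def fit(pts,px,x0,c="top"):   # planar pose x,y,yaw of a body on the bench
    pts=np.array(pts,float)
    f=lambda p:(proj(pts@rz(p[2]).T+[p[0],p[1],0],c)-px).ravel()
    r=least_squares(f,x0,loss="soft_l1"); return r.x,r.fun.reshape(-1,2)
if os.path.exists("rack.json"):
    RX,RY,RA=json.load(open("rack.json"))
    def W(x,y,z): return rz(RA)@[x,y,z]+[RX,RY,0]   # rack -> world, m
    def L(p): return rz(RA).T@(np.array(p)-[RX,RY,0])
G=robot.grasp_offset
def down(closing):            # tool down, fingers closing along world angle
    cur=Ro.from_quat(robot.state()["orientation"])
    o=[Ro.from_matrix(rz(closing+s))*Ro.from_matrix([[0,1,0],[1,0,0],[0,0,-1]]) for s in(0,np.pi)]
    return min(o,key=lambda r:(cur.inv()*r).magnitude()).as_quat()
def st(m=""):
    s=robot.state(); print(m,"t%.1f"%s["time"],"gap %.4f"%s["finger_gap"],"F",np.round(s["wrist_force"],1),"p",np.round(s["ee_pos"],4),"fin",np.round(s["finger_force"],1)); return s
E
python3 - <<'E'
from h import *
c=lambda X,Y:[145+X/5-.4,160+Y/5-.4]
pts=[[-.066,.045,.062],[-.062,-.040,.054],[0,.05,.115],[0,-.05,.115]]
p,r=fit(pts,[c(463,250),c(490,438),c(603,211),c(625,441)],[.535,-.14,-1.57]); print("rack",p,np.round(r,1).tolist())
json.dump(list(p),open("rack.json","w"))
h=ray(c(463,250),.062);pt=ray(c(367,50),.112);print("hinge",h,"post",pt)
R=rz(p[2]);d=R.T@(pt-h);print(d,"q",np.arctan2(-d[0],-d[1]))
k=ray(c(79,424),.026);col=ray(c(172,403),.048);ft=ray(c(362,367),.052)
print("knob",k,"collar",col,"foot ring",ft)
# cylinder: knob, collar ring corners, foot ring corners (outer)
pts=[[.145,0,.026],[.104,-.0,.052],[.008,0,.052],[.008,-.03,.026],[.008,.03,.026],[.097,.03,.026],[.097,-.03,.026]]
cp,r=fit(pts,[c(79,424),c(164,405),c(362,367),c(363,308),c(380,429),c(191,466),c(172,343)],[.5,-.03,1.6])
print("cyl",cp,np.round(r,1).tolist())
Lp=R.T@(np.array([cp[0],cp[1],0])-[p[0],p[1],0]);print("foot in rack",Lp,"yaw rel",np.degrees(cp[2]-p[2]-np.pi))
E
```

```text
rack [ 0.52027249 -0.15364211 -1.50576004] [[0.3, 0.1], [0.2, 0.0], [-0.1, -0.2], [-0.3, 0.1]]
hinge [ 0.56123855 -0.08425104  0.062     ] post [ 0.64417278 -0.0494801   0.112     ]
[-0.0293075   0.08501867  0.05      ] q 2.8096307604724795
knob [0.49001704 0.0999289  0.026     ] collar [0.49702537 0.05140822 0.048     ] foot ring [ 0.51043424 -0.03620207  0.052     ]
cyl [ 0.51217822 -0.04439143  1.72247796] [[0.4, -0.1], [-1.9, -0.2], [0.1, -0.2], [-0.5, -0.3], [0.4, 0.9], [0.4, 0.5], [0.1, -0.3]]
foot in rack [-0.10954576 -0.0009769   0.        ] yaw rel 4.964412402837746
```

```bash
python3 - <<'E'
from h import *
cp=np.array([.51217822,-.04439143]);ya=1.72247796
g=cp+.075*np.array([np.cos(ya),np.sin(ya)])
q=down(ya+np.pi/2)
robot.reach([g[0],g[1],.16],q); st("above")
robot.movel([g[0],g[1],.013],q); st("low")
robot.close_gripper(40); st("grip")
q2=down(RA+np.pi/2)
t=W(-.150,0,.013); robot.movel(t,q2,.06); st("mid")
t=W(-.097,0,.013); robot.movel(t,q2,.06); st("in")
robot.let_go(); st("open")
t=W(-.097,0,.16);robot.movel(t,q2)
t=W(-.25,.0,.2);robot.movel(t,q2,.25)
im=robot.grab_frame("top");b=cv2.cvtColor(im,cv2.COLOR_RGB2BGR);cv2.imwrite("pics/top1.png",b)
c=cv2.resize(b[160:265,145:300],None,fx=5,fy=5,interpolation=cv2.INTER_CUBIC);cv2.imwrite("pics/crop1.png",c);st()
E
```

```text
above t3.1 gap 0.0852 F [-0.4 -0.7 -0.1] p [0.5012 0.0289 0.1601] fin 0.0
low t4.3 gap 0.0855 F [ 0.2 -0.9  0.7] p [0.5016 0.0296 0.0137] fin 0.0
grip t4.7 gap 0.0478 F [-1.8 -0.   5.8] p [0.501  0.0296 0.0139] fin 40.7
mid t5.5 gap 0.0476 F [-0.7  4.5  5.1] p [ 0.5112 -0.0029  0.0139] fin 40.6
in t6.5 gap 0.0480 F [0.4 4.7 6.1] p [ 0.5146 -0.0556  0.0139] fin 40.7
open t7.0 gap 0.0855 F [-0.1 -0.5 -0.5] p [ 0.5139 -0.057   0.0129] fin 0.0
 t8.9 gap 0.0854 F [ 0.4  0.5 -0.8] p [0.5037 0.095  0.1992] fin 0.0
```

View pics/crop1.png

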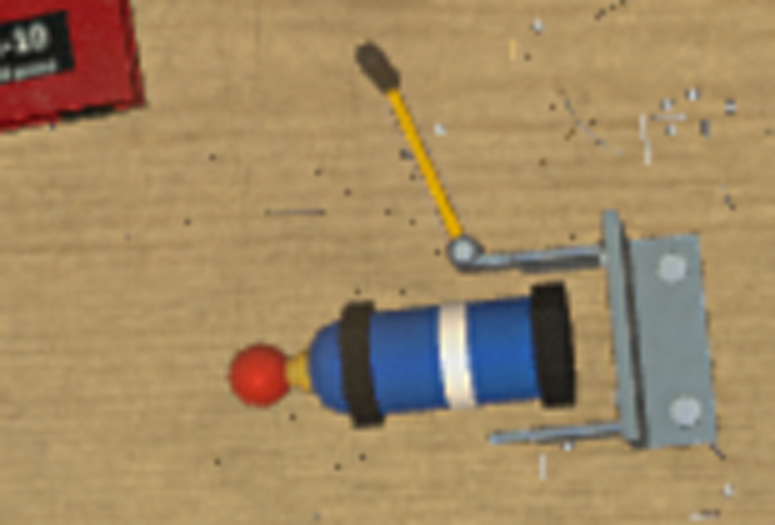

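The cylinder now lies square between the cheeks, with its knob at crop (260,375), its foot ring at (553,345), and a gap of about 25 mm to the plate. Next I pinch the knob and push the foot home.

```bash
python3 - <<'E'
from h import *
c=lambda X,Y:[145+X/5-.4,160+Y/5-.4]
k=L(ray(c(260,375),.026));f=L(ray(c(547,344),.052));print("knob",k,"footring",f)
q=down(RA+np.pi/2)
robot.reach(W(k[0],k[1],.10),q)
robot.movel(W(k[0],k[1],.012),q); st("low")
robot.close_gripper(40); s=st("grip"); z=.0125
x0,y0,_=L(s["ee_pos"]);x=x0;F0=s["wrist_force"]
tgt=-.145
while x<-.138:
    x+=.002; u=np.clip((x-x0)/(tgt-x0),0,1)
    robot.movel(W(x,y0*(1-u),z),q,.04); s=robot.state()
    d=(rz(RA).T@(s["wrist_force"]-F0))[0]
    if x>-.155: print(round(x,4),np.round(L(s["ee_pos"]),4),round(d,1))
    if d<-12: break
st("butted"); robot.sleep(.3)
b=cv2.cvtColor(robot.grab_frame("top"),cv2.COLOR_RGB2BGR)
cv2.imwrite("pics/crop2.png",cv2.resize(b[160:265,145:300],None,fx=5,fy=5,interpolation=cv2.INTER_CUBIC))
E
```

```text
knob [-0.16930174  0.00091607  0.026     ] footring [-0.03316636  0.00014189  0.052     ]
low t10.2 gap 0.0855 F [-0.5  0.8 -0.3] p [0.5114 0.0158 0.0132] fin 0.0
grip t10.8 gap 0.0279 F [-0.9  1.3  4.6] p [0.5104 0.0154 0.0125] fin 39.0
-0.1533 [-0.1542  0.0007  0.0127] -4.3
-0.1513 [-0.1522  0.0006  0.0127] -3.3
-0.1493 [-0.1502  0.0005  0.0127] -4.2
-0.1473 [-0.1482  0.0004  0.0127] -4.7
-0.1453 [-0.1462  0.0003  0.0127] -4.1
-0.1433 [-0.146   0.0003  0.0127] -9.6
-0.1413 [-0.1459  0.0002  0.0127] -17.6
butted t14.3 gap 0.0273 F [ 0.6 19.   7.2] p [ 0.511  -0.008   0.0127] fin 40.0
```

View pics/crop2.png

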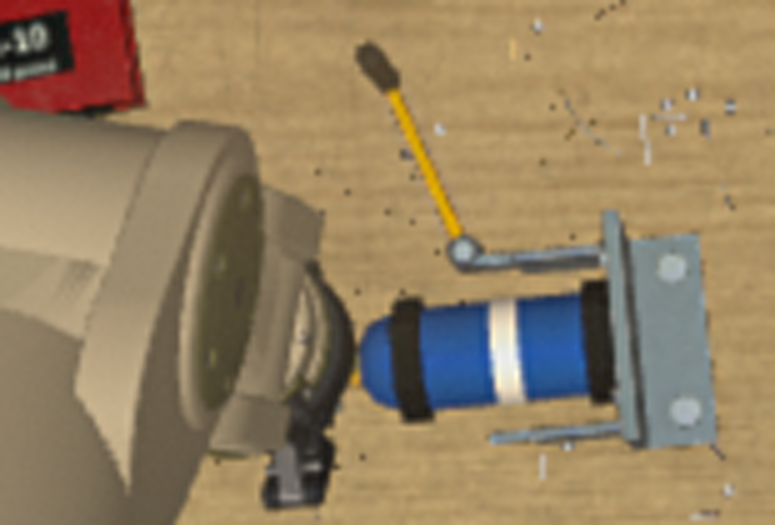

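The foot is butted on the plate, centred and square: the black ring touches the plate at crop (600,340). Next I tip it along the given arc.

```bash
python3 - <<'E'
from h import *
q=down(RA+np.pi/2)
robot.movel(W(-.1450,0,.0127),q,.04)
robot.close_gripper(28); s=st("regrip")
dz=s["ee_pos"][2]-.026; y0=0
for a in np.radians(np.r_[np.arange(6,90,6),90]):
    x=-(.145*np.cos(a)+.026*np.sin(a)); z=.145*np.sin(a)+.026*np.cos(a)
    robot.movel(W(x+.0005,y0,z+dz),q,.05); s=robot.state()
    print(int(np.degrees(a)+.5),np.round(L(s["ee_pos"])-[x,0,z+dz],4),np.round(rz(RA).T@s["wrist_force"],1),round(s["finger_gap"],4))
    if np.linalg.norm(s["wrist_force"])>35: print("stop");break
st("up")
for c in("top","side"):
    b=cv2.cvtColor(robot.grab_frame(c),cv2.COLOR_RGB2BGR)
    cv2.imwrite(f"pics/{c}3.png",b)
b=cv2.imread("pics/side3.png")[140:280,200:340];cv2.imwrite("pics/crop3.png",cv2.resize(b,None,fx=4,fy=4,interpolation=cv2.INTER_CUBIC))
E
```

```text
regrip t15.1 gap 0.0277 F [0.  6.9 3.2] p [ 0.511  -0.0079  0.0127] fin 39.8
6 [-0.0007 -0.0007 -0.0009] [-7.   2.2 -4.8] 0.0276
12 [ 0.0008 -0.0003 -0.    ] [-1.5 -1.2 -2.6] 0.0277
18 [0.0007 0.0004 0.0005] [ 0.  -0.4 -2.4] 0.0277
24 [0.0004 0.0003 0.0004] [-1.9  0.1 -1.8] 0.0279
30 [0.0006 0.0004 0.0004] [-0.1 -0.2 -2.5] 0.0276
36 [0.0006 0.0003 0.0004] [-0.  -0.  -2.9] 0.0277
42 [0.0006 0.0002 0.0003] [-0.1  0.5 -3.2] 0.0275
48 [0.0007 0.0002 0.0003] [-0.1  0.7 -2.8] 0.0278
54 [0.0008 0.0002 0.0003] [ 0.   0.3 -3.6] 0.0275
60 [0.0008 0.0002 0.0001] [-0.4 -0.1 -2.8] 0.0277
66 [0.0008 0.0001 0.0001] [-1.1  0.3 -4.8] 0.0275
72 [0.0009 0.0001 0.0001] [-0.4  1.3 -3.9] 0.0278
78 [0.001  0.0002 0.0001] [ 0.1  0.3 -2.4] 0.0274
84 [0.0011 0.0002 0.0001] [-0.3  0.8 -0.6] 0.0277
90 [0.0013 0.0002 0.0002] [1.1 0.5 1.7] 0.0276
up t21.4 gap 0.0276 F [ 0.6 -1.1  1.7] p [ 0.5189 -0.129   0.1319] fin 31.0
```

View pics/crop3.png

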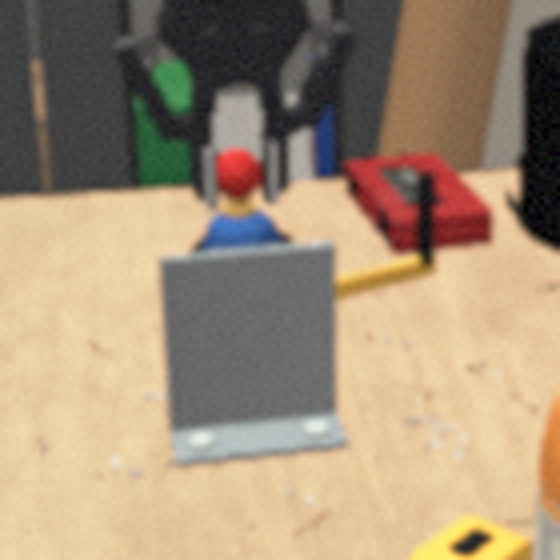

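It stands upright, with the knob held at crop (240,172) and the plate in front of it. I'll release, back off and check.

```bash
python3 - <<'E'
from h import *
q=down(RA+np.pi/2)
robot.let_go(); st("open"); p=L(robot.state()["ee_pos"])
robot.movel(W(p[0],p[1],.23),q)
robot.movel(W(-.25,.08,.23),q,.25); st()
b=cv2.cvtColor(robot.grab_frame("top"),cv2.COLOR_RGB2BGR)
c=b[160:265,145:300]
hsv=cv2.cvtColor(b,cv2.COLOR_BGR2HSV)
m=((hsv[...,0]<6)|(hsv[...,0]>174))&(hsv[...,1]>150)&(hsv[...,2]>70);m[:, :230]=0;m[:,300:]=0;m[:180]=0;m[270:]=0
v,u=np.nonzero(m);print(len(u),u.mean(),v.mean(),"knob rack",L(ray([u.mean(),v.mean()],.145)))
cv2.imwrite("pics/crop4.png",cv2.resize(c,None,fx=5,fy=5,interpolation=cv2.INTER_CUBIC))
E
```

```text
open t22.1 gap 0.0855 F [ 0.  -0.7 -0.4] p [ 0.5186 -0.1281  0.1316] fin 0.0
 t24.0 gap 0.0855 F [ 0.1 -0.3 -0.3] p [0.5835 0.1002 0.2296] fin 0.0
147 253.25850340136054 222.25850340136054 knob rack [-0.02714682  0.00483482  0.145     ]
```

View pics/crop4.png

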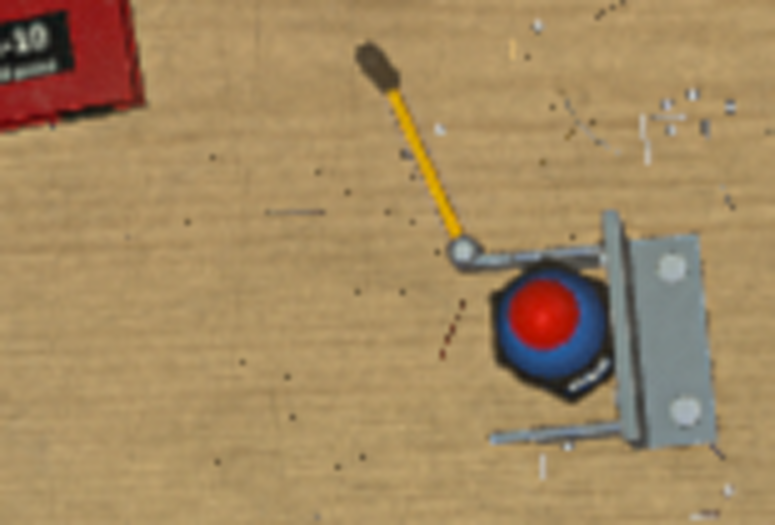

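The cylinder stands upright against the plate, with its knob at rack (-27, 5) mm. I'll now pinch the post and swing the gate.

```bash
python3 - <<'E'
from h import *
q=down(RA-np.pi/4); Z=.095
P=lambda g,z:W(-.066-.088*np.sin(g),.045-.088*np.cos(g),z)
for g in(2.81,1.4,0): print(robot.inverse_kinematics(P(g,Z),q) is not None,end=" ")
robot.reach(P(2.81,.20),q); robot.movel(P(2.81,Z),q); st("low")
robot.close_gripper(30); s=st("grip")
e=L(s["ee_pos"]);g0=np.arctan2(-(e[0]+.066),-(e[1]-.045));print("q0",g0,np.hypot(e[0]+.066,e[1]-.045))
if s["finger_gap"]<.006: raise SystemExit("missed")
for g in np.r_[np.arange(2.7,0,-.15),0,-.03]:
    robot.movel(P(g,Z),q,.08); s=robot.state(); F=np.linalg.norm(s["wrist_force"])
    e=L(s["ee_pos"]); 
    if g<.3 or F>10: print(round(g,2),"F",np.round(rz(RA).T@s["wrist_force"],1),"q",round(np.arctan2(-(e[0]+.066),-(e[1]-.045)),3),round(s["finger_gap"],4))
    if F>30: break
st("shut")
robot.let_go(); robot.sleep(.2); p=robot.state()["ee_pos"]; robot.movel([p[0],p[1],.25],q)
robot.movel(W(-.27,.05,.25),q,.25); st()
b=cv2.cvtColor(robot.grab_frame("top"),cv2.COLOR_RGB2BGR)
cv2.imwrite("pics/crop5.png",cv2.resize(b[160:265,145:300],None,fx=5,fy=5,interpolation=cv2.INTER_CUBIC))
E
```

```text
True True True low t25.9 gap 0.0857 F [ 1.2 -0.2 -0.1] p [ 0.6427 -0.0506  0.0961] fin 0.0
grip t26.6 gap 0.0104 F [ 3.7  1.1 -1.3] p [ 0.6433 -0.0505  0.0954] fin 30.0
q0 2.8118066695097754 0.0892316944228088
1.95 F [-8.9  4.3  2.3] q 1.94 0.0105
1.8 F [-12.    2.9   2.8] q 1.789 0.0103
1.65 F [-15.8   2.9   2.9] q 1.64 0.0104
1.5 F [-18.3  -0.7   7.1] q 1.484 0.0104
1.35 F [-21.8  -3.4   9. ] q 1.335 0.0104
1.2 F [-17.9  -6.1  11.8] q 1.182 0.0105
1.05 F [-14.1  -8.4  12.7] q 1.026 0.01
0.9 F [-9.2 -8.7 11.6] q 0.879 0.0105
0.75 F [-6.2 -7.2  9.3] q 0.735 0.0101
0.15 F [ 1.7 -0.7  2.9] q 0.141 0.0103
0.0 F [-6.4  2.4  2.4] q 0.008 0.0103
0.0 F [-5.5  2.3  1.7] q 0.008 0.0103
-0.03 F [-14.4   2.7   4.4] q 0.005 0.0102
shut t33.0 gap 0.0102 F [ 1.7 14.6  4.4] p [ 0.4737 -0.0901  0.095 ] fin 31.0
 t36.2 gap 0.0852 F [1.1 0.2 0.1] p [0.5522 0.1183 0.2497] fin 0.0
```

View pics/crop5.png

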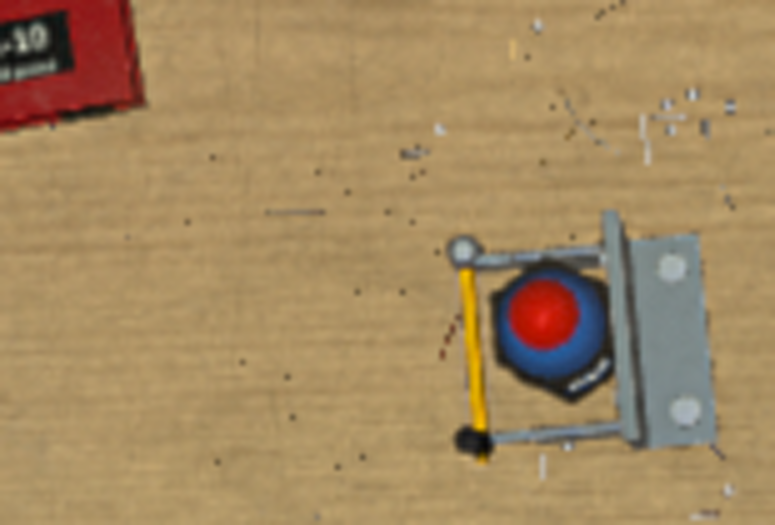

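The bar is shut from the hinge at crop (463,250) to the post at (472,440). It lies parallel to the plate, and the cylinder is upright and undisturbed.

```bash
python3 -c "
from bench import robot
print(robot.hand_in())"
```

```text
the job is handed in; nothing more can be done
None
```

I handed the job in at about 36 s of the 69 s allowed: the cylinder stands upright against the back plate between the cheeks, the keeper bar is fully shut across its front, and I never went near the tape measure or spray can; no verdict came back.

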